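Set the day wheel to green and stamp the label

TASK

Set the label stamper to today's colour: with a fingertip, flick the fins on the edge of its day wheel clockwise (seen from above), click by click, until the green dot rests at the red pointer, without going past it. Then press the black knob fully down to stamp the label and let it spring back up. Only push with the fingertips: the stamper stays standing where it is, and the creamer pods and the cup beside it stay where they are.

Things in the scene. Friction and masses are not known exactly. Their poses are not given: they have to be found in the camera images.
- stamper: desk label stamper, grey base 205 x 126 mm, 15 mm high, about 2 kg, loose on rubber feet. Origin on the worktop under its middle. Its x axis runs from the day wheel (-x, the robot's side) to the press knob (+x); y to its left, z up. A grey bridge 118 mm wide, top 69 mm above the worktop, spans the base under the knob, 62 mm to +x
- pointer_tip (a point): tip of the red cone that reaches from the bridge toward the wheel; 60 mm above the worktop, over the wheel's rim, at x = -11 mm, y = 0 of the stamper. The dot nearest to it is the colour set
- fin_place (a point): where the fin on the side away from the pointer rests at every click: on its mid-line at a radius of 52 mm, half-way up (29 mm above the worktop). The neighbouring fins rest 51.4 degrees round the wheel on either side, so the gaps' middles lie 25.7 degrees off, about 40 mm clear there between fins
- wheel_axis (a point): centre of the white day wheel's top face on its upright axis, 42 mm above the worktop. Hub of 40 mm radius, 24 mm high, with seven radial fins, 6 mm thick, out to a radius of 57 mm, 19 to 41 mm above the worktop. Seven 20 mm dots on top, half-way between fins, in the order in which clockwise clicks bring them to the pointer: red, orange, yellow, green, blue, brown, black
- day_wheel (a joint): wheel angle, rad: 0 = green dot at the pointer; grows clockwise seen from above (the fin at fin_place moves to the stamper's +y). A click is 0.898 rad; it starts 2, 3 or 4 clicks short (-1.80, -2.69, -3.59). A sprung detent: push a fin a little over half a click (about 2 to 3 N) and the wheel snaps on to the next click by itself; let go earlier and it snaps back
- knob_top (a point): centre of the domed top of the black press knob, 38 mm diameter, 102 mm above the worktop when up, at x = +62 mm, y = 0 of the stamper
- press (a joint): travel of the press knob, m: 0 up, 0.012 fully down on its stop; it needs about 8 N to be fully down and springs back by itself
- creamer_a: creamer pod, small white cup with a foil lid, about 38 x 45 x 21 mm, loose to the left of the stamper; origin at its underside
- creamer_b: another creamer pod, about 46 x 38 x 21 mm, loose to the left of the stamper; origin at its underside
- cup: white ribbed plastic cup upside down, 70 mm diameter, 60 mm high, loose to the right of the stamper beside the bridge; origin at its underside

How it is judged:
By the outcome, as a careful person would: the job done as asked, in the order asked, and still so for the second after the job is handed in, with the robot touching nothing.
It also fails if it takes over 58 s, if anything falls off the work surface, if the arm or the gripper's body presses on something with over 40 N, if the wrist force passes 120 N, or if a joint passes its speed limit or range.

ROBOT

A 6-joint arm with a two-finger parallel gripper is mounted at the origin on a cart in front of the work surface, level with it; the furniture and walls round the work are solid. World frame = base frame: x ahead of the robot, y to its left, z up, the work surface at z = 0. Lengths are in mm, angles in rad, forces in N, time in s.
With the tool pointing down it reaches from about 275 to 1000 mm from the base axis. Payload 8.4 kg.
Tool frame: the origin (TCP) lies on the mounting face of the last link; the fingertips stand 173 mm ahead of it and the grasp point (between the pads) lies 155 mm ahead of it; z points along the fingers, y is the direction in which the jaws open and shut (so a half turn about z gives the same grasp; the last joint's range is limited). The gripper opens to 85 mm and grips with 20 to 120 N. Pads are 22 mm wide; open, the fingers measure 114 mm over their backs; the gripper's body (76 mm by 85 mm) begins 54 mm behind the grasp point. The pads swing forward as they close: fully open they stand 13 mm farther back than shut.
Start: joints at [1.148, 0.353, 1.633, -0, 1.155, -0.002], TCP at [255.306, 570.481, 404.681] pointing down, gripper open.
Joint ranges: [-2.63, 2.63], [-0.92, 2.1], [0.06, 2.66], [-1.3, 4.44], [0, 2.69], [-3.02, 3.02]. Speed limits (rad/s): [2.22, 2.22, 2.79, 3.14, 3.14, 3.14].

INTERFACE

Orientations are given as [roll, pitch, yaw] about the fixed x, y, z axes, in that order (R = Rz(yaw) Ry(pitch) Rx(roll)).
In Python, from rig import r, grab_frame, spotter gives the robot as it stands.
- The arm moves only by the tool apply_moves, never from a script. Its argument "motion" is text: rows parted by semicolons, each of 5 numbers parted by spaces: the opening, from -1 (shut) to 1 (fully open), then the shift along the tool's x, y, z as a fraction of full scale, then the turn about the tool's z as a fraction of full scale. In form: hand x y z twist; .... A call has 1 to 20 rows; each row is the pose to reach, as a shift and turn from the pose commanded when the call began, along the tool's axes at that moment, turning the shorter way round; what a row does not reach only later rows make up. Full scale, the value 1, is 1 m for a shift and pi rad for a turn. A row lasts 1/12 s, in which the tool goes at most 41.7 mm and 7.16 degrees, less where a joint would pass 70% of its speed; a pose out of reach is approached as far as the arm can. A call with a number of a shift or a turn outside -1 to 1 is refused whole. A call with a gripper value outside its range is refused whole. The fingers move at their own pace and stop on an object; "squeeze" is the grip in N (left out, the last holds). Time passes only in rows, so rows that repeat a pose let the fingers close. It gives the time, the measured TCP pose, the force and the opening at its end, in the units of the state.
- r.sense(): the state, without advancing time (a new reading comes with each control period).
- grab_frame(name): name is "scene" or "side" or "wrist"; returns a dict with "img" (480x640x3 uint8, red, green, blue), "fx", "fy", "cx", "cy" (pixels), "dist_coeffs" ([k1, k2, p1, p2, k3] as OpenCV has them; the pictures are not rectified), "R" (3x3) and "t" (3): a world point X has camera coordinates R X + t. Camera axes: x right, y down, z forward; pixel columns grow to the right and rows downward; lengths in mm; the calibration is good to about 2 mm. A picture is of the moment at which its call begins. There is no depth.
- r.sign_off(): hands the job in, once; it reports no verdict.
Trained networks look in the newest picture that a camera, given by its name, has taken for a name from the list of things; names that differ only in an ending like _2 or _b are one class to them, and where a whole thing is asked for, a point or a joint stands for the part that bears it (a point fixed in the world has none). Each returns a list of dicts, best first, with "conf" (0 to 1); they miss things now and then, are a little off and sometimes report something else, mostly with a low value. They report only what shows in the picture. A call takes as long as a camera call.
- spotter.boxes_of(query, camera): "point" ([x, y, z] in mm, in world coordinates, good to about 4 mm: the middle of the surface that is visible of it).
- spotter.place_of(query, camera): "point" ([x, y, z] in mm, in world coordinates, good to about 4 mm: a listed point, or the origin of a listed thing).
The state is a dict: "clock": time; "qpos": joint angles; "qvel": joint speeds; "joint_efforts": joint torques, N m; "eef_pos": TCP position; "tcp_rot": TCP orientation; "contact_force": force on the tool from outside, world axes, zero at the start; "wrist_torque": the same for the moment, N m; "opening": opening from 0.0 (shut) to 1.0 (fully open).
Only numpy, scipy, OpenCV 4.12 (cv2) and the standard library are available. Lean on these libraries where they do the work, as an engineer would, in place of code of your own. Each camera call takes 0.05 s, during which the arm holds its last target.

## Working session

There is one attempt and no reset: what is moved stays moved. The work goes in short steps, Python scripts to look and compute and a tool call to move; the robot and the scene stay as the last step left them, time stands still between calls to the robot, and variables do not carry over. Pictures are saved under pics/ and viewed, and the job is handed in when it is done.

Besides the shell and the picture viewer there is one more tool, called in YAML: its name, and indented under it one key for each argument. apply_moves: Moves the arm, as the interface text tells. Its arguments: {"type":"object","properties":{"motion":{"type":"string"},"squeeze":{"type":"number"}},"required":["motion"]}

```bash
mkdir -p pics; ls
python3 - <<'E'
from rig import r, grab_frame, spotter
import cv2
s=r.sense(); print({k:s[k] for k in s})
for c in ["scene","side","wrist"]:
    f=grab_frame(c); cv2.imwrite(f"pics/{c}0.png",f["img"][:,:,::-1])
    for q in ["stamper","pointer_tip","wheel_axis","fin_place","knob_top","creamer_a","cup"]:
        for m in ("place_of",):
            try: print(c,q,[(([round(v) for v in d["point"]]),round(d["conf"],2)) for d in getattr(spotter,m)(q,c)][:3])
            except Exception as e: print(c,q,e)
E
```

```text
pics
{'clock': 0.0, 'qpos': array([ 1.14758214e+00,  3.53653148e-01,  1.63413374e+00, -4.66254153e-06,
        1.15522551e+00, -2.38878776e-03]), 'qvel': array([-0.0024428 ,  0.00059974, -0.00057355, -0.00119438, -0.00101542,
       -0.00107581]), 'joint_efforts': array([ 7.13644458e-04, -6.05240750e+01, -3.42065191e+01,  1.03116227e-05,
        9.60477220e-03, -1.39178499e-05]), 'eef_pos': array([255.21740809, 570.25484963, 403.95856589]), 'tcp_rot': array([-3.14017291e+00,  8.71552535e-07,  2.72076915e+00]), 'contact_force': array([-0.40591147, -0.61731233,  0.25781184]), 'wrist_torque': array([-0.05386069,  0.0055713 , -0.01087539]), 'opening': 1.005782469058587}
scene stamper [([593, -110, 0], 0.63)]
scene pointer_tip [([587, -112, 64], 0.64), ([594, -110, -1], 0.62), ([651, -89, 103], 0.27)]
scene wheel_axis [([544, -126, 45], 0.9), ([597, -110, 1], 0.73)]
scene fin_place [([493, -137, 31], 0.88)]
scene knob_top [([651, -89, 104], 0.8)]
scene creamer_a [([642, 44, 1], 0.64), ([554, 33, 0], 0.58)]
scene cup [([702, -206, 4], 0.55)]
side stamper [([596, -113, -8], 0.93)]
side pointer_tip [([584, -112, 57], 0.84)]
side wheel_axis [([542, -128, 45], 0.7)]
side fin_place [([493, -144, 26], 0.61)]
side knob_top []
side creamer_a [([553, 31, -7], 0.61)]
side cup []
wrist stamper []
wrist pointer_tip []
wrist wheel_axis []
wrist fin_place []
wrist knob_top []
wrist creamer_a []
wrist cup []
```

View pics/scene0.png

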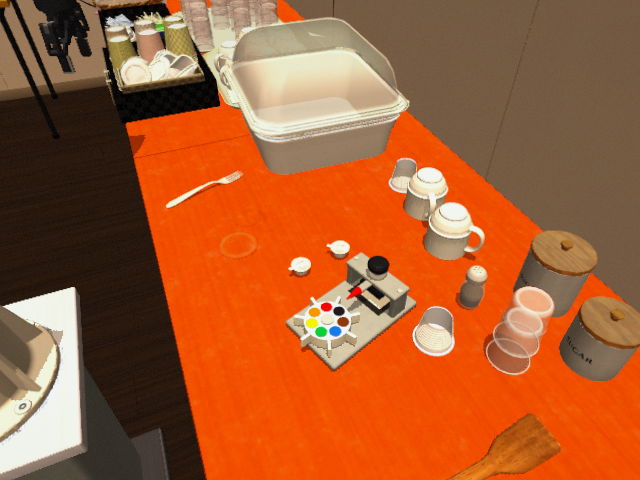

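View pics/side0.png

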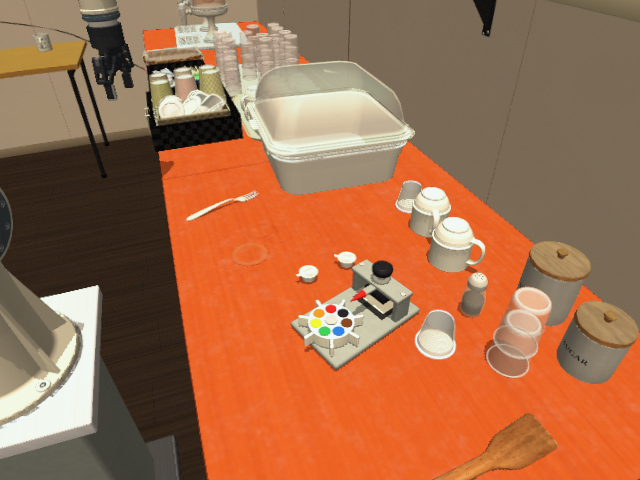

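The scene picture shows the black dot at (339,311), the one nearest the red pointer tip at (352,294). That means 4 clicks short, which I'll confirm on a zoom. Next I fit the stamper pose from the dots and work out the wrist camera's offset.

```bash
cat > h.py <<'E'
import numpy as np, cv2
def ray(f,uv,z):
    K=np.array([[f["fx"],0,f["cx"]],[0,f["fy"],f["cy"]],[0,0,1.]])
    R=np.array(f["R"]);t=np.array(f["t"])
    p=cv2.undistortPoints(np.array([[uv]],float),K,np.array(f["dist_coeffs"],float))[0,0]
    d=R.T@np.array([p[0],p[1],1]); c=-R.T@t
    return c+d*(z-c[2])/d[2]
def proj(f,P):
    K=np.array([[f["fx"],0,f["cx"]],[0,f["fy"],f["cy"]],[0,0,1.]])
    rv=cv2.Rodrigues(np.array(f["R"],float))[0]
    return cv2.projectPoints(np.array(P,float).reshape(-1,1,3),rv,np.array(f["t"],float).reshape(3,1),K,np.array(f["dist_coeffs"],float))[0].reshape(-1,2)
def toolR(s):
    from scipy.spatial.transform import Rotation as Ro
    return Ro.from_euler('xyz',s["tcp_rot"]).as_matrix()
def move_to(s,P,yaw):
    d=toolR(s).T@(np.array(P)-s["eef_pos"]); t=s["tcp_rot"][2]-yaw
    t=(t+np.pi)%(2*np.pi)-np.pi
    return np.round(d/1000,4),round(t/np.pi,4)
E
python3 - <<'E'
from rig import r, grab_frame
from h import *
s=r.sense()
for c in ["scene","side"]:
    f=grab_frame(c); im=f["img"]
    u,v=(326,320) if c=="scene" else (331,325)
    crop=im[v-90:v+60,u-60:u+110]
    cv2.imwrite(f"pics/z_{c}.png",cv2.resize(crop,None,fx=4.4,fy=4,interpolation=2)[:,:,::-1])
    hsv=cv2.cvtColor(im,cv2.COLOR_RGB2HSV)
    for n,lo,hi in [("green",45,80),("blue",95,130),("yellow",25,35)]:
        m=cv2.inRange(hsv,(lo,150,80),(hi,255,255)); m2=np.zeros_like(m); m2[v-25:v+25,u-30:u+30]=m[v-25:v+25,u-30:u+30]
        ys,xs=np.nonzero(m2); print(c,n,len(xs),ray(f,(xs.mean(),ys.mean()),42).round(1))
f=grab_frame("wrist"); R=toolR(s); Rc=np.array(f["R"]); cpos=-Rc.T@np.array(f["t"])
print("cam in tool",(R.T@(cpos-s["eef_pos"])).round(1),"axes",(R.T@Rc.T).round(3).tolist(),f["fx"],f["cx"],f["cy"])
print(move_to(s,(500,-140,400),1.906))
E
```

```text
scene green 85 [ 522.3 -145.9   42. ]
scene blue 86 [ 544.1 -153.8   42. ]
scene yellow 90 [ 514.8 -124.1   42. ]
side green 71 [ 526.5 -144.4   42. ]
side blue 76 [ 548.  -152.1   42. ]
side yellow 72 [ 518.7 -122.8   42. ]
cam in tool [70.8  0.3 31.7] axes [[0.0, -0.96, -0.28], [1.0, 0.0, -0.0], [0.0, -0.28, 0.96]] 350.27997101374535 319.8064096476891 242.95511929786562
(array([-0.5136, -0.5485,  0.0047]), np.float64(0.2593))
```

View pics/z_scene.png

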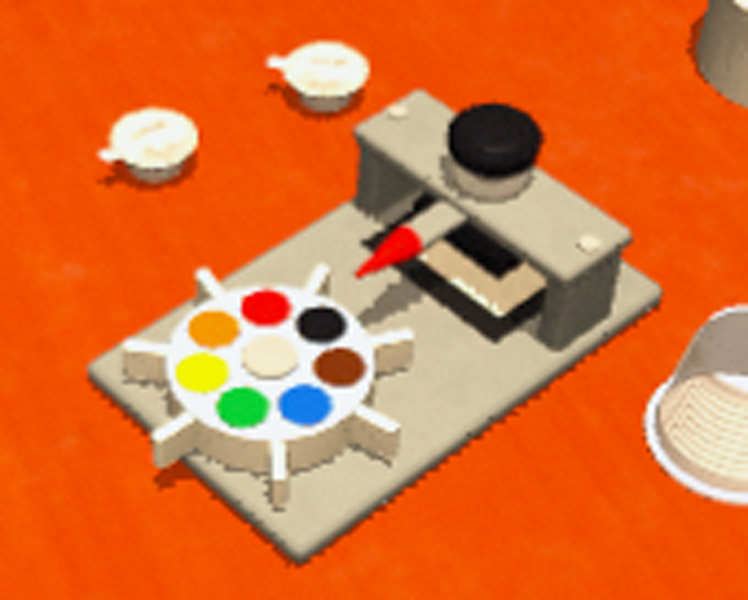

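View pics/wrist0.png

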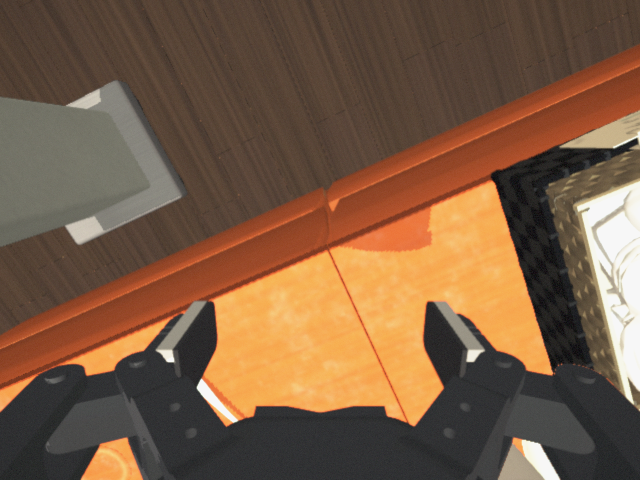

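The zoom confirms it: the black dot at (320,323) in the crop lies under the pointer, so 4 clockwise clicks are needed. I move above the stamper with tool x along the stamper's +y and look with the wrist camera.

Run:
```python
from rig import r
from h import *
s=r.sense(); print(s["clock"],move_to(s,(585,-87,400),1.906))
```

```text
1.35 (array([-0.5695, -0.4655,  0.0047]), np.float64(0.2594))
```

apply_moves:
  motion: "-1 -0.57 -0.465 0.005 0.259; -1 -0.57 -0.465 0.005 0.259; -1 -0.57 -0.465 0.005 0.259; -1 -0.57 -0.465 0.005 0.259; -1 -0.57 -0.465 0.005 0.259; -1 -0.57 -0.465 0.005 0.259; -1 -0.57 -0.465 0.005 0.259; -1 -0.57 -0.465 0.005 0.259; -1 -0.57 -0.465 0.005 0.259; -1 -0.57 -0.465 0.005 0.259; -1 -0.57 -0.465 0.005 0.259; -1 -0.57 -0.465 0.005 0.259; -1 -0.57 -0.465 0.005 0.259; -1 -0.57 -0.465 0.005 0.259; -1 -0.57 -0.465 0.005 0.259; -1 -0.57 -0.465 0.005 0.259; -1 -0.57 -0.465 0.005 0.259; -1 -0.57 -0.465 0.005 0.259; -1 -0.57 -0.465 0.005 0.259; -1 -0.57 -0.465 0.005 0.259"
  squeeze: 20

```text
clock: 3.02
eef_pos: [585.9, -88.2, 399.4]
tcp_rot: [-3.141, -0.0, 1.904]
contact_force: [-0.6, 0.5, -0.2]
opening: 0.002
```

Run:
```python
from rig import r, grab_frame,spotter
from h import *
f=grab_frame("wrist"); cv2.imwrite("pics/w1.png",f["img"][:,:,::-1])
for q in ["stamper","pointer_tip","wheel_axis","fin_place","knob_top","cup","creamer_a"]:
    print(q,[(np.round(d["point"]).tolist(),round(d["conf"],2)) for d in spotter.place_of(q,"wrist")][:2])
s=r.sense();print(s["clock"],s["eef_pos"],s["tcp_rot"],s["qvel"].round(3))
```

```text
stamper [([592.0, -114.0, -0.0], 0.62)]
pointer_tip [([582.0, -114.0, 62.0], 0.63)]
wheel_axis [([542.0, -125.0, 43.0], 0.72)]
fin_place [([492.0, -140.0, 24.0], 0.94)]
knob_top [([658.0, -92.0, 103.0], 0.57), ([550.0, 30.0, -1.0], 0.5)]
cup [([700.0, -201.0, 0.0], 0.62)]
creamer_a [([551.0, 29.0, -2.0], 0.95), ([642.0, 49.0, 0.0], 0.81)]
3.4167 [585.45096656 -85.96692113 399.91735349] [3.14136593e+00 8.55429812e-05 1.90833448e+00] [-0.003  0.003 -0.003 -0.001 -0.001 -0.003]
```

View pics/w1.png

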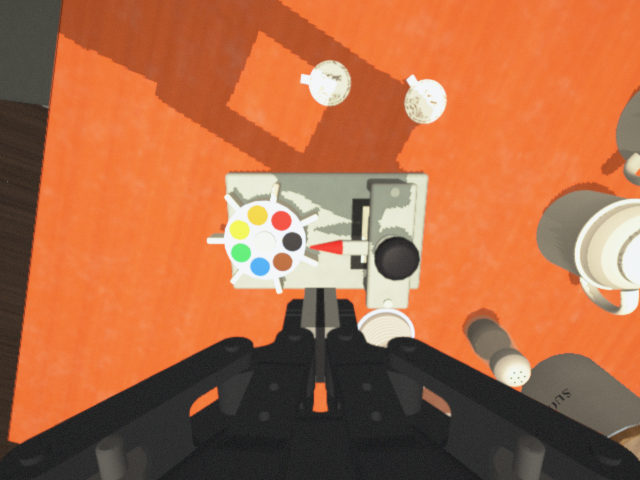

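The wrist picture shows the wheel hub at about (264,240), the black dot (292,242) at the pointer tip (310,248), and the knob at (397,258). I'll fit the wheel axis, the yaw and the knob more precisely.

Run:
```python
from rig import r, grab_frame,spotter
from h import *
f=grab_frame("wrist"); im=f["img"]
hsv=cv2.cvtColor(im,cv2.COLOR_RGB2HSV)
box=(205,190,320,300)
pts={}
for n,lo,hi in [("green",(45,120,60),(85,255,255)),("blue",(95,120,60),(130,255,255)),("yellow",(27,120,120),(35,255,255)),("orange",(17,120,120),(26,255,255)),("red",(170,150,60),(180,255,255)),("brown",(3,120,60),(15,255,190)),("black",(0,0,0),(180,120,75))]:
    m=cv2.inRange(hsv,lo,hi); m[:, :box[0]]=0; m[:, 306:]=0; m[:200]=0; m[280:]=0
    k,l,st,ce=cv2.connectedComponentsWithStats(m); i=1+np.argmax(st[1:,4]); pts[n]=ray(f,ce[i],42); print(n,st[i,4],ce[i].round(1),pts[n].round(1))
# circle fit w/ 7-fold model
from scipy.optimize import least_squares
names=["black","brown","blue","green","yellow","orange","red"]
P=np.array([pts[n][:2] for n in names])
def res(p):
    a=p[3]-np.arange(7)*2*np.pi/7
    return (np.c_[p[0]+p[2]*np.cos(a),p[1]+p[2]*np.sin(a)]-P).ravel()
o=least_squares(res,[543,-126,28,.33]); o=least_squares(res,o.x,loss="soft_l1"); print("axis,r,ang",o.x.round(3)); print(res(o.x).reshape(7,2).round(1).tolist())
# base outline: not orange
g=((hsv[:,:,1]<70)&(hsv[:,:,2]>100)).astype(np.uint8)*255
# knob
m=cv2.inRange(hsv,(0,0,0),(180,255,70)); m[:225]=0;m[292:]=0;m[:,:372]=0;m[:,425:]=0
k,l,st,ce=cv2.connectedComponentsWithStats(m); i=1+np.argmax(st[1:,4]); print("knob",st[i],ce[i],ray(f,ce[i],97).round(1))
for uv in [(227,173),(428,174),(424,290),(229,289)]: print(uv,ray(f,uv,15).round(1))
for uv in [(310,248)]: print(uv,ray(f,uv,60).round(1))
big=cv2.resize(im[150:330,200:450],None,fx=3.2,fy=3.2,interpolation=2); cv2.imwrite("pics/w1z.png",big[:,:,::-1])
```

```text
green 256 [240.3 254.3] [ 524.3 -145.1   42. ]
blue 259 [259.2 268.1] [ 545.8 -152.8   42. ]
yellow 273 [238.9 231.6] [ 516.8 -123.4   42. ]
orange 289 [257. 217.] [ 529.1 -104.    42. ]Traceback (most recent call last):
  File "<stdin>", line 9, in <module>
    return _wrapfunc(a, 'argmax', axis=axis, out=out, **kwds)
    return bound(*args, **kwds)
ValueError: attempt to get argmax of an empty sequence
```

```bash
cat > fit.py <<'E'
from rig import r, grab_frame,spotter
from h import *
from scipy.optimize import least_squares
def fit():
    f=grab_frame("wrist"); im=f["img"]
    hsv=cv2.cvtColor(im,cv2.COLOR_RGB2HSV); pts={}
    for n,k,lo,hi in [("green",0,(45,120,60),(85,255,255)),("blue",1,(95,120,60),(130,255,255)),("yellow",-1,(27,120,120),(35,255,255)),("orange",-2,(17,120,120),(26,255,255))]:
        m=cv2.inRange(hsv,lo,hi); m[:, :205]=0; m[:, 320:]=0; m[:190]=0; m[300:]=0
        kk,l,st,ce=cv2.connectedComponentsWithStats(m)
        i=1+np.argmax(st[1:,4]); pts[n]=(k,ray(f,ce[i],42)[:2])
    K=np.array([v[0] for v in pts.values()]); P=np.array([v[1] for v in pts.values()])
    def res(p):
        a=p[3]+K*2*np.pi/7
        return (np.c_[p[0]+p[2]*np.cos(a),p[1]+p[2]*np.sin(a)]-P).ravel()
    g=np.arctan2(*(P[0]-[543,-126])[::-1])
    o=least_squares(res,[543,-126,28,g]); return f,o.x,res(o.x).reshape(-1,2)
E
python3 - <<'E'
from fit import *
f,x,rs=fit(); im=f["img"];hsv=cv2.cvtColor(im,cv2.COLOR_RGB2HSV)
print("axis r greenang",x.round(3),rs.round(1).tolist(), "black ang", x[3]-4*2*np.pi/7+2*np.pi, x[3]+3*2*np.pi/7)
m=cv2.inRange(hsv,(0,0,0),(180,255,70)); m[:225]=0;m[292:]=0;m[:,:372]=0;m[:,425:]=0
k,l,st,ce=cv2.connectedComponentsWithStats(m); i=1+np.argmax(st[1:,4]); print("knob",st[i],ce[i],ray(f,ce[i],95).round(1))
for uv in [(227,173),(428,174),(424,290),(229,289)]: print(uv,ray(f,uv,15).round(1))
print("ptr",ray(f,(310,248),60).round(1))
big=cv2.resize(im[150:330,200:450],None,fx=3.2,fy=3.2,interpolation=2); cv2.imwrite("pics/w1z.png",big[:,:,::-1])
E
```

```text
axis r greenang [ 543.098 -126.513   26.452   -2.363] [[-0.1, -0.0], [0.0, 0.0], [0.0, 0.0], [0.0, -0.0]] black ang 0.3300565621082754 0.33005656210827583
knob [ 374  240   44   42 1155] [396.23290043 260.93073593] [653.4 -87.7  95. ]
(227, 173) [485.8 -78.3  15. ]
(428, 174) [674.3 -13.2  15. ]
(424, 290) [ 721.7 -128.8   15. ]
(229, 289) [ 520.4 -198.2   15. ]
ptr [ 585.3 -111.2   60. ]
```

View pics/w1z.png

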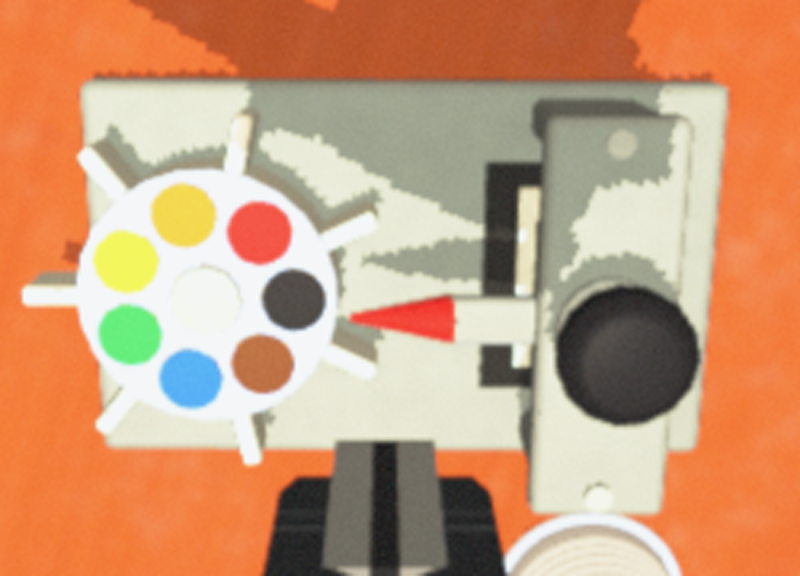

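Fit: wheel axis (543.1, −126.5), yaw 0.330 rad, fit residuals about 0.1 mm. That puts fin_place at about (494, −143), which agrees with the network. I'll turn the tool so the jaw axis is tangential, which leaves a slim shut tip, and hover over the gap before the fin.

Run:
```python
from rig import r
from h import *
s=r.sense(); A=np.array([543.1,-126.5]);y=.33;ax=np.array([np.cos(y),np.sin(y)]);bx=np.array([-ax[1],ax[0]])
p=A-54*ax-24*bx; print(s["clock"],p,s["eef_pos"],move_to(s,(p[0],p[1],260),y),s["qpos"])
```

```text
3.5167 [ 499.79074613 -166.70333978] [585.53113151 -86.26274962 399.84124565] (array([-0.0475, -0.1075,  0.1398]), np.float64(0.5023)) [-1.48813222e-01  3.06501059e-01  1.71144522e+00  2.73478404e-05
  1.12345188e+00 -4.85922541e-01]
```

apply_moves:
  motion: "-1 -0.0475 -0.1075 0 0.502; -1 -0.0475 -0.1075 0 0.502; -1 -0.0475 -0.1075 0.0 0.502; -1 -0.0475 -0.1075 0.05 0.502; -1 -0.0475 -0.1075 0.1 0.502; -1 -0.0475 -0.1075 0.14 0.502; -1 -0.0475 -0.1075 0.14 0.502; -1 -0.0475 -0.1075 0.14 0.502; -1 -0.0475 -0.1075 0.14 0.502; -1 -0.0475 -0.1075 0.14 0.502; -1 -0.0475 -0.1075 0.14 0.502; -1 -0.0475 -0.1075 0.14 0.502; -1 -0.0475 -0.1075 0.14 0.502; -1 -0.0475 -0.1075 0.14 0.502; -1 -0.0475 -0.1075 0.14 0.502; -1 -0.0475 -0.1075 0.14 0.502; -1 -0.0475 -0.1075 0.14 0.502"

```text
clock: 4.93
eef_pos: [499.9, -167.0, 259.7]
tcp_rot: [3.142, -0.0, 0.332]
contact_force: [0.1, 0.2, 0.1]
opening: -0.004
```

```bash
cat > look.py <<'E'
import sys
from rig import r, grab_frame
from h import *
A=np.array([543.1,-126.5]);y=.33;ax=np.array([np.cos(y),np.sin(y)]);bx=np.array([-ax[1],ax[0]])
s=r.sense(); d=s["eef_pos"][:2]-A
print(s["clock"],"a,b,z",(d@ax).round(1),(d@bx).round(1),s["eef_pos"][2].round(1),"rot",s["tcp_rot"].round(4),"F",s["contact_force"].round(1))
f=grab_frame("wrist"); cv2.imwrite(f"pics/{sys.argv[1]}.png",f["img"][:,:,::-1])
if len(sys.argv)>2:
    f=grab_frame(sys.argv[2]); im=f["img"]; c=im[230:380,270:440]; cv2.imwrite(f"pics/{sys.argv[1]}_s.png",cv2.resize(c,None,fx=4,fy=4,interpolation=2)[:,:,::-1])
E
python3 look.py w2 scene
```

```text
4.9333 a,b,z -54.0 -24.4 259.7 rot [ 3.1415e+00 -1.0000e-04  3.3210e-01] F [0.1 0.2 0.1]
```

View pics/w2.png

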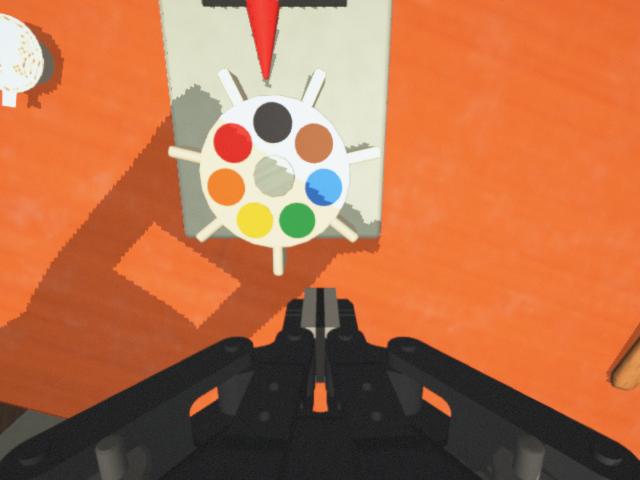

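The wrist picture shows the fin at fin_place at (278,262), and the shut tip at (320,290) to its right, aligned with the wheel. I check the axis again from this closer view before descending.

Run:
```python
from rig import grab_frame
from h import *
f=grab_frame("wrist")
A=np.array([543.1,-126.5]);y=.33;ax=np.array([np.cos(y),np.sin(y)]);bx=np.array([-ax[1],ax[0]])
def ab(uv,z):
    d=ray(f,uv,z)[:2]-A; return (d@ax).round(1),(d@bx).round(1)
hsv=cv2.cvtColor(f["img"],cv2.COLOR_RGB2HSV)
print("hub pin",ab((274,177),43),"fin tip",ab((278,274),41),"yellow",ab((255,220),42),"green",ab((297,220),42),"black",ab((272.5,122.5),42),"ptr",ab((267,82),60))
```

```text
hub pin (np.float64(-0.7), np.float64(-0.4)) fin tip (np.float64(-55.6), np.float64(-0.5)) yellow (np.float64(-23.9), np.float64(10.9)) green (np.float64(-23.9), np.float64(-11.9)) black (np.float64(26.2), np.float64(-0.5)) ptr (np.float64(42.2), np.float64(-1.0))
```

apply_moves:
  motion: "-1 0 0 0.03 0; -1 0 0 0.05 0; -1 0 0 0.061 0; -1 0 0 0.061 0; -1 0 0 0.061 0; -1 0 -0.005 0.061 0; -1 0 -0.01 0.061 0; -1 0 -0.014 0.061 0; -1 0 -0.017 0.061 0; -1 0 -0.02 0.061 0; -1 0 -0.02 0.061 0"

```text
clock: 6.0
eef_pos: [493.2, -147.6, 199.0]
tcp_rot: [3.142, -0.0, 0.331]
contact_force: [-0.3, -1.0, -0.8]
opening: -0.001
```

```bash
python3 look.py w3 scene
```

```text
6.0 a,b,z -54.0 -3.8 199.0 rot [ 3.1416e+00 -2.0000e-04  3.3050e-01] F [-0.3 -1.  -0.8]
```

View pics/w3.png

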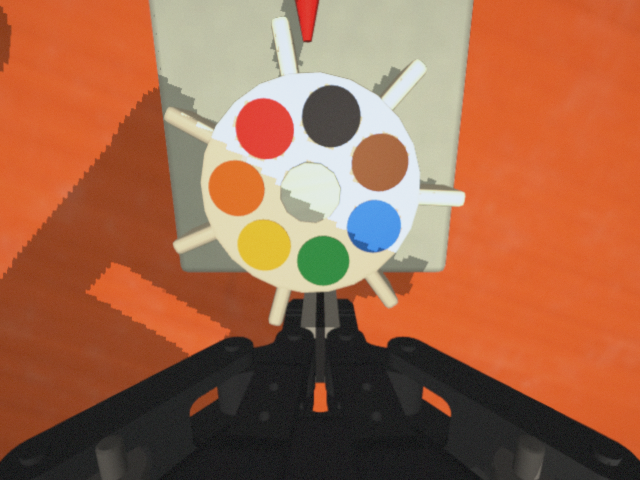

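The wheel has turned about 10° with about 1 N: the fin is now at (280,307) and the black dot has moved right to (331,116), which is clockwise. I continue to the click.

apply_moves:
  motion: "-1 0 -0.003 0 0; -1 0 -0.006 0 0; -1 0 -0.009 0 0; -1 0 -0.012 0 0; -1 0 -0.014 0 0; -1 0 -0.016 0 0; -1 0 -0.018 0 0; -1 0 -0.019 0 0; -1 0 -0.019 0 0"

```text
clock: 6.85
eef_pos: [487.1, -129.9, 198.7]
tcp_rot: [-3.141, 0.0, 0.33]
contact_force: [0.1, 0.5, -1.0]
opening: 0.001
```

```bash
python3 look.py w4 scene
```

```text
6.85 a,b,z -54.1 14.9 198.7 rot [-3.1414e+00  2.0000e-04  3.3020e-01] F [ 0.1  0.5 -1. ]
```

View pics/w4.png

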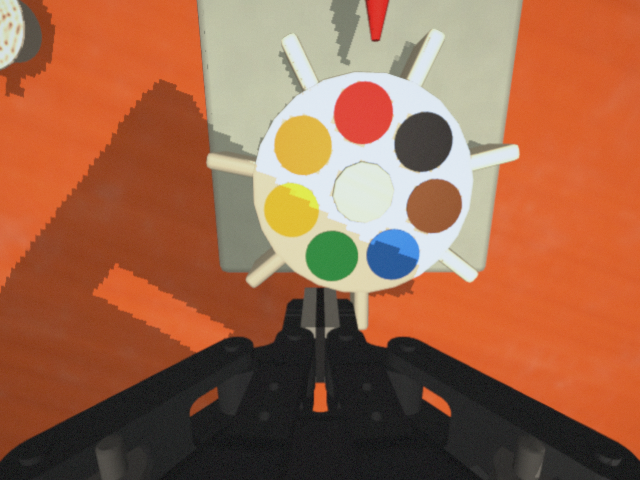

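The wheel snapped on one click: the red dot (363,112) is now at the pointer, and the next fin rests at (361,310), clear of the tip. Next I back out, return and push the second fin.

apply_moves:
  motion: "-1 -0.012 0 0 0; -1 -0.022 0 0 0; -1 -0.022 0 0 0; -1 -0.022 0.02 0 0; -1 -0.022 0.039 0 0; -1 -0.022 0.039 0 0; -1 -0.01 0.039 0 0; -1 0 0.039 0 0; -1 0 0.039 0 0; -1 0 0.03 0 0; -1 0 0.025 0 0; -1 0 0.021 0 0; -1 0 0.017 0 0; -1 0 0.013 0 0; -1 0 0.01 0 0; -1 0 0.007 0 0; -1 0 0.004 0 0; -1 0 0.002 0 0; -1 0 0 0 0; -1 0 0 0 0"

```text
clock: 8.62
eef_pos: [487.0, -129.9, 198.6]
tcp_rot: [-3.141, 0.0, 0.33]
contact_force: [-0.4, 0.5, 0.1]
opening: 0.005
```

```bash
python3 look.py w5 scene
```

```text
8.6167 a,b,z -54.2 15.0 198.6 rot [-3.1412e+00  3.0000e-04  3.3000e-01] F [-0.4  0.5  0.1]
```

View pics/w5.png

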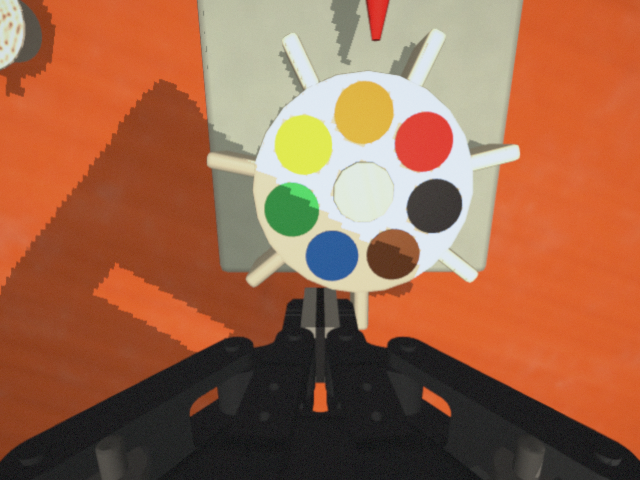

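The orange dot (364,112) is now at the pointer and the stamper hasn't shifted. I repeat the stroke for the third click.

apply_moves:
  motion: "-1 -0.012 0 0 0; -1 -0.022 0 0 0; -1 -0.022 0 0 0; -1 -0.022 0.02 0 0; -1 -0.022 0.039 0 0; -1 -0.022 0.039 0 0; -1 -0.01 0.039 0 0; -1 0 0.039 0 0; -1 0 0.039 0 0; -1 0 0.03 0 0; -1 0 0.025 0 0; -1 0 0.021 0 0; -1 0 0.017 0 0; -1 0 0.013 0 0; -1 0 0.01 0 0; -1 0 0.007 0 0; -1 0 0.004 0 0; -1 0 0.002 0 0; -1 0 0 0 0; -1 0 0 0 0"

```text
clock: 10.38
eef_pos: [487.0, -129.9, 198.6]
tcp_rot: [-3.141, 0.0, 0.33]
contact_force: [-0.1, 1.2, 0.4]
opening: -0.001
```

```bash
python3 look.py w6 scene
```

```text
10.3833 a,b,z -54.2 15.0 198.6 rot [-3.1412e+00  3.0000e-04  3.3000e-01] F [-0.1  1.2  0.4]
```

View pics/w6.png

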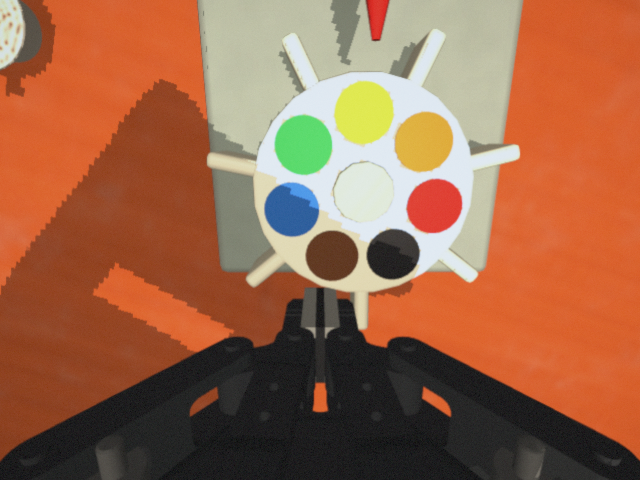

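The yellow dot (364,112) is at the pointer, so one more click brings green.

apply_moves:
  motion: "-1 -0.012 0 0 0; -1 -0.022 0 0 0; -1 -0.022 0 0 0; -1 -0.022 0.02 0 0; -1 -0.022 0.039 0 0; -1 -0.022 0.039 0 0; -1 -0.01 0.039 0 0; -1 0 0.039 0 0; -1 0 0.039 0 0; -1 0 0.03 0 0; -1 0 0.025 0 0; -1 0 0.021 0 0; -1 0 0.017 0 0; -1 0 0.013 0 0; -1 0 0.01 0 0; -1 0 0.007 0 0; -1 0 0.004 0 0; -1 0 0.002 0 0; -1 0 0 0 0; -1 0 0 0 0"

```text
clock: 12.15
eef_pos: [487.0, -129.9, 198.6]
tcp_rot: [-3.141, 0.0, 0.33]
contact_force: [-0.5, 1.9, -0.2]
opening: -0.001
```

```bash
python3 look.py w7 scene
```

```text
12.15 a,b,z -54.2 15.0 198.6 rot [-3.1412e+00  3.0000e-04  3.3000e-01] F [-0.5  1.9 -0.2]
```

View pics/w7.png

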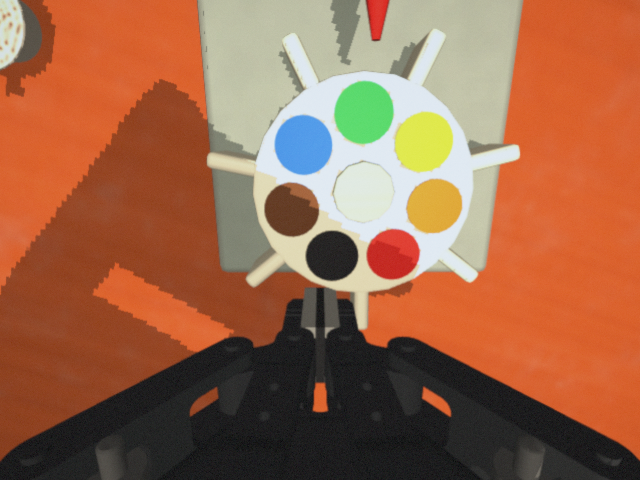

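The green dot (364,112) is at the pointer, and the wheel rests with a fin at fin_place. I back out, rise and move to just behind the knob to measure it.

apply_moves:
  motion: "-1 -0.012 0 0 0; -1 -0.022 0 0 0; -1 -0.022 0 0 0; -1 -0.022 0 -0.03 0; -1 -0.022 0 -0.06 0; -1 -0.022 0 -0.09 0; -1 -0.022 0 -0.12 0; -1 -0.022 0 -0.12 0; -1 0.015 0.005 -0.12 0; -1 0.05 0.01 -0.12 0; -1 0.085 0.015 -0.12 0; -1 0.12 0.015 -0.12 0; -1 0.13 0.015 -0.12 0; -1 0.13 0.015 -0.12 0; -1 0.13 0.015 -0.12 0; -1 0.13 0.015 -0.12 0"

```text
clock: 13.58
eef_pos: [613.5, -102.6, 318.1]
tcp_rot: [-3.141, 0.002, 0.33]
contact_force: [-0.2, 0.0, -0.6]
opening: -0.002
```

```bash
python3 look.py w8 scene
python3 - <<'E'
from rig import spotter
for c in ("wrist","scene","side"):
    print(c,[([round(v,1) for v in d["point"]],round(d["conf"],2)) for d in spotter.place_of("knob_top",c)][:2])
E
```

```text
13.5833 a,b,z 74.4 -0.3 318.1 rot [-3.1408e+00  2.0000e-03  3.2970e-01] F [-0.2  0.  -0.6]
wrist [([655.7, -88.7, 102.3], 0.67)]
scene [([652.8, -89.1, 103.0], 0.88)]
side [([649.1, -89.6, 102.0], 0.77)]
```

View pics/w8.png

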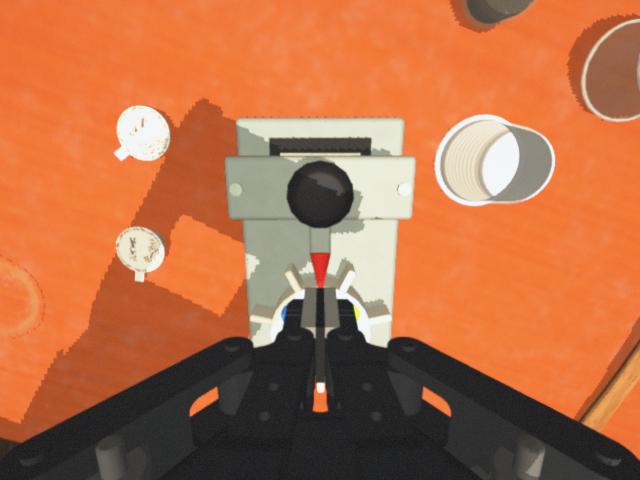

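View pics/w8_s.png

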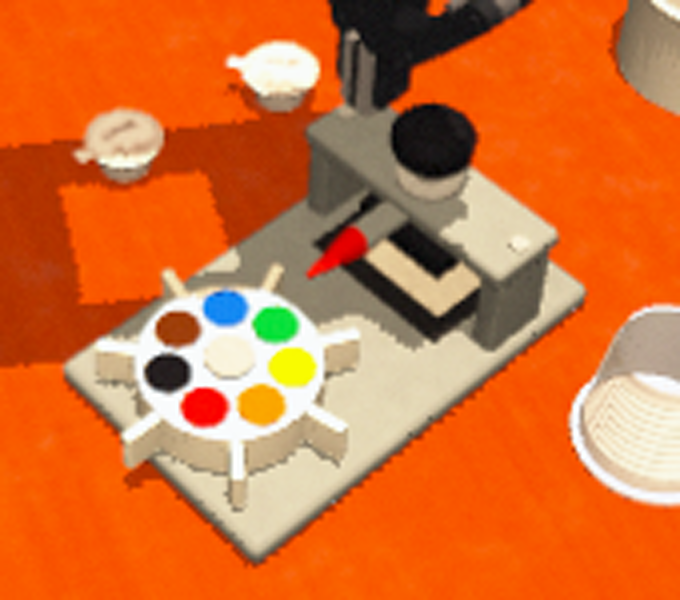

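All three cameras put the knob at about (652.5, −89.1), and in the wrist picture it sits at (320,195), on the tool's mid-line. The scene crop shows green at the pointer and all else in place. I go over the knob and press partway first.

apply_moves:
  motion: "-1 0.02 0 0 0; -1 0.0415 0 0 0; -1 0.0415 0 0.01 0; -1 0.0415 0 0.025 0; -1 0.0415 0 0.037 0; -1 0.0415 0 0.042 0; -1 0.0415 0 0.045 0; -1 0.0415 0 0.048 0; -1 0.0415 0 0.05 0; -1 0.0415 0 0.05 0; -1 0.0415 0 0.05 0"

```text
clock: 14.75
eef_pos: [654.3, -88.9, 269.3]
tcp_rot: [3.141, -0.0, 0.33]
contact_force: [-2.9, 0.4, 3.9]
opening: -0.002
```

apply_moves:
  motion: "-1 -0.001 0 0.002 0; -1 -0.001 0 0.004 0; -1 -0.001 0 0.006 0; -1 -0.001 0 0.007 0; -1 -0.001 0 0.007 0; -1 -0.001 0 0.007 0"

```text
clock: 15.25
eef_pos: [653.9, -89.1, 263.2]
tcp_rot: [3.141, -0.002, 0.33]
contact_force: [-3.2, 0.6, 10.0]
opening: -0.001
```

```bash
python3 look.py w9 scene
```

```text
15.25 a,b,z 117.0 -0.5 263.2 rot [ 3.1408e+00 -2.2000e-03  3.3000e-01] F [-3.2  0.6 10. ]
```

View pics/w9.png

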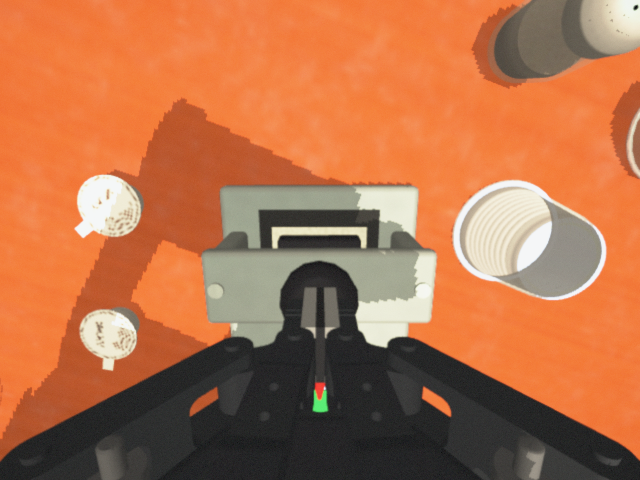

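The tip is centred on the knob (about (320,285)) with 10 N. I push 2 mm at a time until the force jumps, which shows it is on the stop.

apply_moves:
  motion: "-1 0 0 0.001 0; -1 0 0 0.002 0; -1 0 0 0.002 0; -1 0 0 0.002 0"

```text
clock: 15.68
eef_pos: [654.0, -89.1, 262.9]
tcp_rot: [3.141, -0.003, 0.33]
contact_force: [-8.3, 1.8, 23.9]
opening: -0.005
```

The force jumped from 10 to 24 N over 0.3 mm, so the knob is on its stop. I release straight up.

apply_moves:
  motion: "-1 0 0 0 0; -1 0 0 -0.004 0; -1 0 0 -0.008 0; -1 0 0 -0.012 0; -1 0 0 -0.018 0; -1 0 0 -0.03 0; -1 0 0 -0.06 0; -1 0 0 -0.1 0; -1 -0.05 0 -0.14 0; -1 -0.1 0 -0.14 0; -1 -0.1 0 -0.14 0; -1 -0.1 0 -0.14 0; -1 -0.1 0 -0.14 0; -1 -0.1 0 -0.14 0"

```text
clock: 16.85
eef_pos: [559.2, -121.6, 400.3]
tcp_rot: [3.141, -0.001, 0.33]
contact_force: [-0.5, 0.7, -0.4]
opening: 0.002
```

```bash
python3 look.py w10 side
python3 - <<'E'
from rig import spotter,r,grab_frame
for q in ("knob_top","stamper","wheel_axis","pointer_tip","creamer_a","cup"):
  for c in ("wrist","side","scene"):
    print(q,c,[([round(v,1) for v in d["point"]],round(d["conf"],2)) for d in spotter.place_of(q,c)][:2])
E
```

```text
16.85 a,b,z 16.8 -0.6 400.3 rot [ 3.1409e+00 -1.3000e-03  3.2960e-01] F [-0.5  0.7 -0.4]
knob_top wrist [([655.7, -88.7, 107.3], 0.87)]
knob_top side [([650.4, -87.5, 105.6], 0.58)]
knob_top scene [([650.6, -87.3, 89.4], 0.88)]
stamper wrist [([594.2, -114.8, 0.4], 0.88)]
stamper side []
stamper scene [([594.8, -111.1, 1.0], 0.56), ([543.1, -127.4, 43.7], 0.3)]
wheel_axis wrist [([541.0, -125.4, 41.4], 0.68), ([584.4, -111.3, 63.8], 0.54)]
wheel_axis side [([542.7, -127.1, 42.7], 0.8)]
wheel_axis scene [([542.4, -129.5, 46.7], 0.57)]
pointer_tip wrist [([581.8, -110.3, 60.5], 0.87), ([494.7, -143.5, 21.9], 0.16)]
pointer_tip side [([580.7, -110.9, 58.6], 0.92)]
pointer_tip scene [([581.9, -112.4, 64.5], 0.88), ([703.9, -206.6, 2.0], 0.66)]
creamer_a wrist [([643.4, 49.2, -1.0], 0.94), ([551.7, 29.0, -0.4], 0.8)]
creamer_a side [([550.1, 32.4, -3.9], 0.76), ([639.3, 42.8, -0.9], 0.59)]
creamer_a scene [([645.3, 48.5, 1.5], 0.81), ([552.5, 32.8, 0.9], 0.7)]
cup wrist [([703.1, -201.1, 3.6], 0.63), ([659.5, -90.5, 102.8], 0.4)]
cup side [([703.6, -208.3, -0.4], 0.65)]
cup scene [([702.4, -204.9, 0.3], 0.9)]
```

View pics/w10.png

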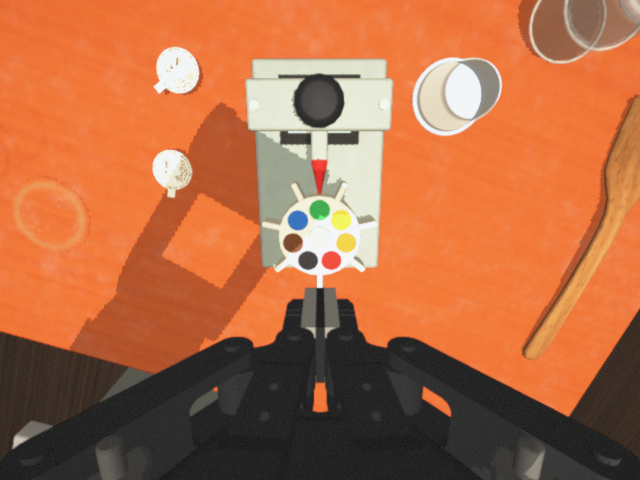

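View pics/w10_s.png

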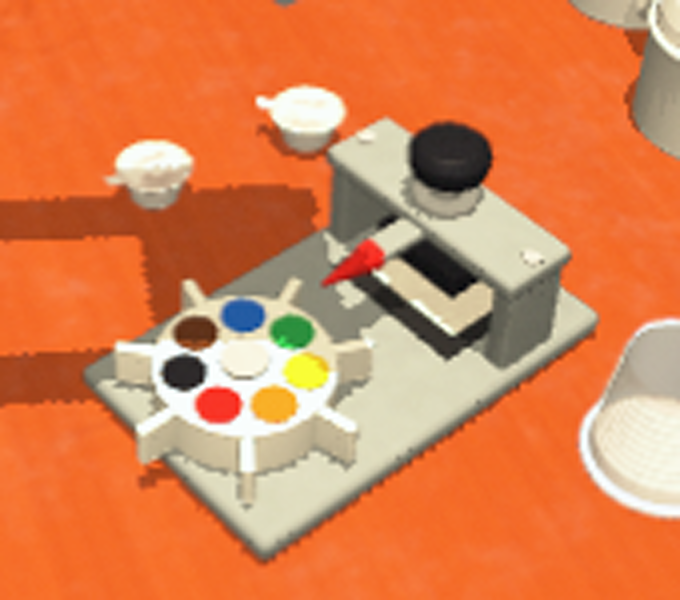

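Wrist and side views show green at the pointer and everything in place. One scene estimate put the knob at z = 89, against 106–107 from the other two, so I compare the knob's pixels in the scene camera before and after the press.

Run:
```python
from rig import grab_frame,r
from h import *
def kn(im):
    m=(im.max(2)<60).astype(np.uint8)*255; m[:250]=0;m[285:]=0;m[:,:362]=0;m[:,395:]=0
    k,l,st,ce=cv2.connectedComponentsWithStats(m); i=1+np.argmax(st[1:,4]); return st[i].tolist(),ce[i].round(1).tolist()
b=cv2.imread("pics/scene0.png"); f=grab_frame("scene")
print(kn(b),kn(f["img"]), proj(f,[[652.5,-89,102],[652.5,-89,90]]).round(1).tolist())
im=f["img"][230:380,270:440]; cv2.imwrite("pics/s11.png",cv2.resize(im,None,fx=4,fy=4,interpolation=2)[:,:,::-1])
```

```text
([368, 256, 21, 19, 300], [377.8, 264.9]) ([368, 256, 21, 18, 293], [377.7, 264.7]) [[378.6, 260.1], [378.0, 265.0]]
```

View pics/s11.png

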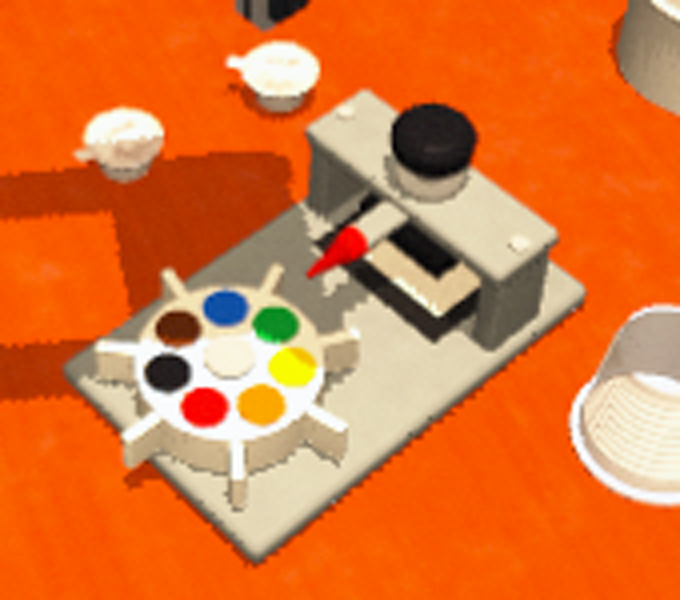

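The knob's pixels before and after agree to 0.2 px ((377.8, 264.9) and (377.7, 264.7)), so it is fully back up. The stamper, pods and cup look unchanged. I hand the job in.

```bash
python3 -c "
from rig import r
print(r.sign_off()); print(r.sense()['clock'])"
```

```text
the job is handed in; nothing more can be done
None
the job is handed in; nothing more can be done
```

The stamper is set to green and the label is stamped. I handed the job in at about 17 s of the 58 s allowed, with the arm well clear.

- **Wheel:** It started with black at the pointer, 4 clicks short of green. I flicked the fins clockwise with the shut fingertips and looked after each click: red, orange, yellow, green. It did not go past green.
- **Knob:** I pressed it until the force jumped from 10 N to 24 N over 0.3 mm, which shows it was on its stop, then released it straight up. Side force at the stop reached about 8 N.
- **Last checks:** Green is at the pointer. The knob sits within 0.2 px of its position before the press in the scene camera. The stamper, both creamer pods and the cup are where they were, within the networks' accuracy.
- **Disagreement:** One network estimate from the scene camera put the knob top at z = 89 mm, while the wrist and side cameras gave 106–107 mm. The pixel comparison and the pictures show it fully up, so I treated that reading as an error.

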